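# Vent a vacuum drying chamber, crack its clinging lid and hold it ajar

### The job

Wood blanks have been drying under vacuum in the glass-lidded pot. Open the vent valve one full turn (handwheel beside the pot, counter-clockwise from above) to let the vacuum go, then break the hinged lid free of its clinging gasket and hold its front edge about a centimetre open, so that room air creeps in slowly and the wood does not crack. Do not let the lid fly up, leave the other things alone, and finish with the gripper still holding the lid ajar: it falls shut if let go.

Things in the scene. Friction and masses are not known exactly. Their poses are not given: they have to be found in the camera images.
- chamber: aluminium vacuum pot, flange 168 mm across, 120 mm high with its gasket, on a 214 x 304 mm plywood board (top at 16 mm); fixed. Origin: on the table under the pot's centre; x points to the lid's hinge, away from the robot within 20 degrees, -x to the handle, -y to the vent valve, whose pipe leaves the wall 68 mm up. A dial gauge on the front wall follows the vent
- vent (a joint): angle of the vent valve's handwheel, rad: 0 shut, grows counter-clockwise seen from above as it opens, stop at 7.0; starts between 0 and 0.35. Stays where it is left; friction 0.06 N m. Below about 5.7 the outside air still holds the lid down immovably
- vent_axis (a point): centre of the handwheel on its upright axis, at the rim's mid height 126 mm above the table, 20 mm in front of and 150 mm to the -y side of the pot's centre. Dark steel round-bar rim, outside diameter 60 mm, 10 mm thick, three spokes, 19 mm hub. Under the rim stand only a thin stem and, 23 mm lower, the bonnet, 22 mm across; open above; nearest lid edge 67 mm from the axis
- lid (a joint): opening angle of the clear lid, rad: 0 shut on the gasket, grows as the front edge rises; falls shut if let go. The gasket clings: once vented, the pull needed at the handle peaks at about 20 N in the first 2 mm of its rise, then drops to about 7 N by 5 mm and stays so. The lid turns freely (hinge axis level, along the chamber's y, 96 mm behind the pot's centre, 120 mm above the table)
- lid_handle (a point): middle of the lid's bow handle: a level round steel bar, 12 mm thick, 60 mm straight between its bends, along the chamber's y, its axis 34 mm above the lid's top (168 mm above the table when shut), 48 mm in front of the pot's centre, 144 mm in front of and 48 mm above the hinge axis. Moves with the lid
- lid_front (a point): lower front edge of the lid (clear disc, 166 mm across, 14 mm thick), 179 mm from the hinge axis; shut it lies on the gasket, 120 mm above the table. It rises 1.8 mm per 0.01 rad of lid angle
- masking_tape: bystander, leave alone: flat roll of masking tape, 104 mm across, 25 mm high, lying. Origin: centre of its underside
- turned_finial: bystander, leave alone: slim turned wooden finial, 34 mm wide, 83 mm tall, standing on the chamber's board behind the vent valve. Origin: centre of its underside
- sanding_block: bystander, leave alone: sanding block, 64 x 108 x 30 mm. Origin: centre of its underside
- dust_brush: bystander, leave alone: flat wooden dust brush, 188 mm long, lying. Origin: centre of its underside
- wood_blank: bystander, leave alone: sawn dark wood blank, 26 x 110 x 24 mm, lying. Origin: centre of its underside
- pencil: bystander, leave alone: hexagonal green pencil, 123 mm long, 7 mm thick, lying. Origin: centre of its underside

How it is judged:
By the outcome, as a careful person would: the job done as asked, in the order asked, and still so for the second after the job is handed in, while the arm keeps its last pose, push and grip.
It also fails if it takes over 72 s, if anything falls off the work surface, if the arm or the gripper's body presses on something with over 40 N, if the wrist force passes 120 N, or if a joint passes its speed limit or range.

### The arm

A 7-joint arm with a two-finger parallel gripper is mounted at the origin on a cart in front of the work surface, level with it; the furniture and walls round the work are solid. World frame = base frame: x ahead of the robot, y to its left, z up, the work surface at z = 0. Lengths are in m, angles in rad, forces in N, time in s.
With the tool pointing down it reaches from about 0.425 to 0.925 m from the base axis. Payload 6.8 kg.
Tool frame: the origin (TCP) lies between the finger pads; the fingertips stand 22 mm ahead of it and the grasp point (between the pads) lies 3 mm ahead of it; z points along the fingers, y is the line along which they close (so a half turn about z gives the same grasp; the last joint's range is limited). The gripper opens to 85 mm and grips with 20 to 120 N. Pads are 22 mm wide; open, the fingers measure 114 mm over their backs; the gripper's body (76 mm by 85 mm) begins 54 mm behind the grasp point. The pads swing forward as they close: fully open they stand 13 mm farther back than shut.
Start: joints at [-1.351, 0.477, 0.022, 1.555, -0.011, 1.109, -0.083], TCP at [0.217, 0.639, 0.253] pointing down, gripper open.
Joint ranges: [-2.96, 2.96], [-0.34, 2.1], [-1.41, 1.46], [0.24, 2.44], [-1.37, 4.51], [0.17, 1.92], [-2.96, 2.96]. Speed limits (rad/s): [2.39, 2.39, 3.14, 3.14, 3.14, 3.14, 3.14].

### API

Orientations are given as a unit quaternion [w, x, y, z].
In Python, from station import bot gives the robot as it stands.
- The arm moves only by the tool servo_tool, never from a script. Its argument "motion" is a list that holds one entry, the list of rows, each a list of 5 numbers: the opening, from 0 (shut) to 1 (fully open), then the shift along the world's x, y, z each as a share of 0.04 m, from -1 to 1, then the turn about the world's z as a share of 0.12 rad, from -1 to 1. A call has 1 to 20 rows; each row shifts and turns the commanded pose from where the row before left it; what a row does not reach is not made up. A row lasts 1/10 s, in which the tool goes at most 50 mm and 8.59 degrees, less where a joint would pass 70% of its speed; a pose out of reach is approached as far as the arm can. A call with a number of a shift or a turn outside -1 to 1 is refused whole. A call with a gripper value outside its range is refused whole. The fingers move at their own pace and stop on an object; "newtons" is the grip in N (left out, the last holds). Time passes only in rows, so rows that do not move let the fingers close. It gives the time, the measured TCP pose, the force, the opening and the grip force at its end, in the units of the state.
- bot.get_obs(): the state, without advancing time (a new reading comes with each control period).
- bot.read_camera(name): name is "side" or "top" or "wrist"; returns (picture, depth): 400x640x3 uint8, red, green, blue; 400x640 float32, m along the optical axis (not along the pixel's ray), 0 where there is no reading.
- bot.get_calibration(name): a dict with "fovy" (degrees; the focal length in pixels is half the picture's height over the tangent of half this angle, whatever the lens; pixels are square), "cx", "cy" (the principal point, pixels), "view" (4x4, takes a point from world to camera coordinates). Camera axes: x right, y down, z forward; pixel columns grow to the right and rows downward; lengths in m; the calibration is good to about 2 mm. A picture is of the moment at which its call begins: read the wrist's pose just before it. get_calibration takes no time and is no camera call; for the wrist camera it gives the pose at the moment of the call.
- bot.hand_in(): hands the job in; it is judged then, once.
The state is a dict: "t": time; "q": joint angles; "joint_vel": joint speeds; "joint_torque": joint torques, N m; "eef_pos": TCP position; "tool_rot": TCP orientation; "contact_force": force on the tool from outside, world axes, zero at the start; "torque": the same for the moment, N m; "gripper_width": opening from 0.0 (shut) to 1.0 (fully open); "grasp_force": force on a finger pad.
Only numpy, scipy, OpenCV 4.12 (cv2) and the standard library are available. Lean on these libraries where they do the work, as an engineer would, in place of code of your own. Each camera call takes 0.05 s, during which the arm holds its last target. There are 200 camera calls.

## Working session

There is one attempt and no reset: what is moved stays moved. The work goes in short steps, Python scripts to look and compute and a tool call to move; the robot and the scene stay as the last step left them, time stands still between calls to the robot, and variables do not carry over. Pictures are saved under pics/ and viewed, at most 10 in all, crops included, and the job is handed in when it is done.

Besides the shell and the picture viewer there is one more tool, called after "Emit:" by a JSON object that holds its "method" and its "body". servo_tool: Moves the arm, as the interface text tells. Shift numbers are shares of 0.04 m and turn numbers shares of 0.12 rad, none past 1 either way. Its arguments: {"type":"object","properties":{"motion":{"type":"array"},"newtons":{"type":"number"}},"required":["motion"]}

```bash
mkdir -p pics; ls; cat > h.py <<'E'
import numpy as np, cv2
from station import bot
def grab(n,tag):
    c=bot.get_calibration(n); p,d=bot.read_camera(n)
    np.savez(f'pics/{tag}.npz',p=p,d=d,view=c['view'],f=200/np.tan(np.radians(c['fovy'])/2),cx=c['cx'],cy=c['cy'])
    cv2.imwrite(f'pics/{tag}.png',p[:,:,::-1]); return p,d,c
def load(tag):
    return np.load(f'pics/{tag}.npz')
def cloud(L):
    d=L['d']; v,u=np.mgrid[0:d.shape[0],0:d.shape[1]]
    X=np.stack([(u-L['cx'])*d/L['f'],(v-L['cy'])*d/L['f'],d,np.ones_like(d)],-1)
    return (X@np.linalg.inv(L['view']).T)[...,:3]
def proj(L,P):
    P=np.atleast_2d(P); c=(np.c_[P,np.ones(len(P))]@L['view'].T)[:,:3]
    return np.c_[c[:,0]/c[:,2]*L['f']+L['cx'],c[:,1]/c[:,2]*L['f']+L['cy']]
E
python3 - <<'E'
from h import *
for n in('side','top','wrist'):
    p,d,c=grab(n,n+'0'); print(n,c['fovy'],np.round(np.linalg.inv(c['view'])[:3],3).tolist())
print(bot.get_obs())
a=np.vstack([cv2.imread('pics/top0.png'),cv2.imread('pics/side0.png')])
E
```

```text
pics
side 45.3969688616492 [[0.992, -0.076, 0.098, 0.432], [-0.124, -0.64, 0.759, -0.889], [0.005, -0.765, -0.644, 0.953]]
top 55.55754021181645 [[-0.1, -0.968, 0.23, 0.299], [-0.995, 0.098, -0.023, 0.069], [-0.0, -0.231, -0.973, 1.202]]
wrist 62.59926452985049 [[0.321, 0.905, 0.28, 0.146], [0.947, -0.307, -0.096, 0.663], [-0.001, 0.296, -0.955, 0.373]]
{'t': 0.15, 'q': array([-1.35109101,  0.47762744,  0.02238034,  1.55618058, -0.01150054,
        1.10929472, -0.08310057]), 'joint_vel': array([-4.14980597e-05, -1.25805212e-03,  1.12491546e-04, -2.68681259e-03,
       -7.99559376e-04,  2.06936892e-05,  4.44055644e-04]), 'joint_torque': array([ 2.92968340e-03, -5.96924686e+01,  1.61025580e+00, -2.81490880e+01,
        1.26479461e-02,  6.53164912e-03,  1.49529935e-06]), 'eef_pos': array([0.21721792, 0.63866649, 0.25255662]), 'tool_rot': array([-5.74035024e-05,  1.63175915e-01,  9.86596748e-01, -6.88336071e-04]), 'contact_force': array([-0.23687526, -0.46271117, -0.48525581]), 'torque': array([0.01273919, 0.01085383, 0.03314451]), 'grasp_force': 0.0, 'gripper_width': 1.000257882360892}
```

View pics/top0.png

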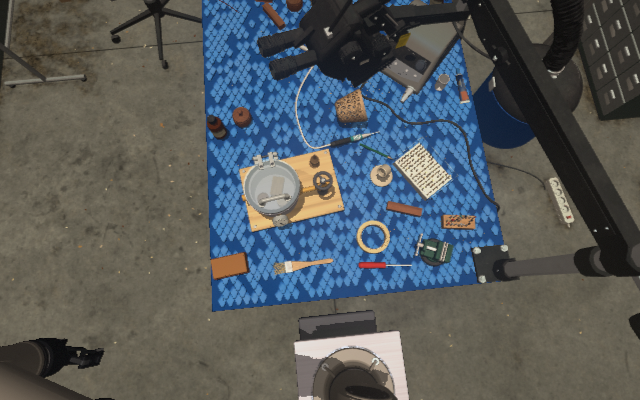

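View pics/side0.png

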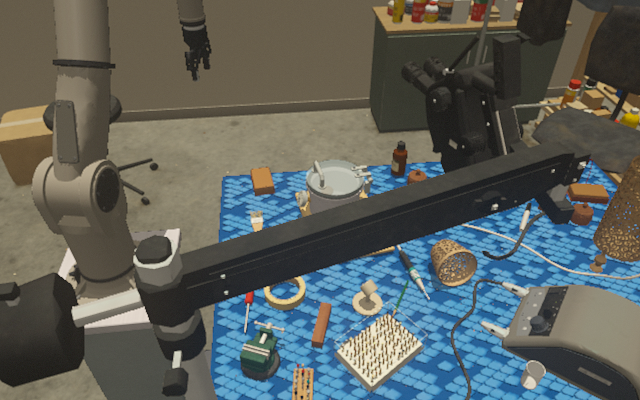

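The top view shows the pot at about (272,187), its handwheel at (323,183) with the finial behind it at (314,160), and the lid handle at about (275,197). In the side view the pot is at (336,185), but a boom hides the handwheel.

```bash
python3 - <<'E'
from h import *
L=load('top0'); C=cloud(L)
for n,(u,v) in dict(lid=(272,180),wheel=(323,183),rimL=(314,183),rimR=(331,183),finial=(314,160),gauge=(281,221),board1=(335,205),tape=(360,237),boom=(560,150),lamp=(290,65),lamp2=(340,50),elbow=(490,265)).items():
    print(n,np.round(C[v,u],3))
# board yellowish region
h=C[...,2]; m=(np.abs(h-.016)<.006)&(C[...,0]>.3)&(C[...,0]<.9)
hsv=cv2.cvtColor(L['p'],cv2.COLOR_RGB2HSV); m&=(hsv[...,0]<30)&(hsv[...,0]>8)&(hsv[...,1]>60)
m[:140]=0;m[235:]=0;m[:,:230]=0;m[:,350:]=0
P=C[m][:,:2].astype(np.float32); r=cv2.minAreaRect(P); print(len(P),r,cv2.boxPoints(r))
m=(h>.12)&(h<.16); m[:140]=0;m[235:]=0;m[:,:230]=0;m[:,305:]=0
print('lid',m.sum(),cv2.minEnclosingCircle(C[m][:,:2].astype(np.float32)))
m=(h>.105)&(h<.15); m[:165]=0;m[205:]=0;m[:,:308]=0;m[:,345:]=0
print('wheel',m.sum(),cv2.minEnclosingCircle(C[m][:,:2].astype(np.float32)),np.median(C[m][:,2]))
i=cv2.resize(L['p'][140:240,230:350,::-1],None,fx=5,fy=5,interpolation=cv2.INTER_CUBIC); cv2.imwrite('pics/topc.png',i)
E
```

```text
lid [0.614 0.174 0.136]
wheel [0.592 0.026 0.129]
rimL [0.594 0.052 0.13 ]
rimR [0.59  0.003 0.126]
finial [0.687 0.044 0.064]
gauge [0.501 0.161 0.079]
board1 [ 0.547 -0.009  0.012]
tape [ 0.436 -0.075  0.024]
boom [ 0.506 -0.417  0.515]
lamp [0.76  0.083 0.483]
lamp2 [ 0.778 -0.025  0.495]
elbow [ 0.311 -0.463  0.015]
2708 ((0.6140376925468445, 0.1272754818201065), (0.21333318948745728, 0.30177515745162964), 8.05500316619873) [[ 0.48728058  0.26172787]
 [ 0.52956635 -0.03706996]
 [ 0.7407948  -0.00717691]
 [ 0.69850904  0.2916209 ]]
lid 2460 ((0.6103203296661377, 0.18054167926311493), 0.09494320303201675)
wheel 229 ((0.6002659201622009, 0.026749901473522186), 0.0297579076141119) 0.12937305728285908
```

View pics/topc.png

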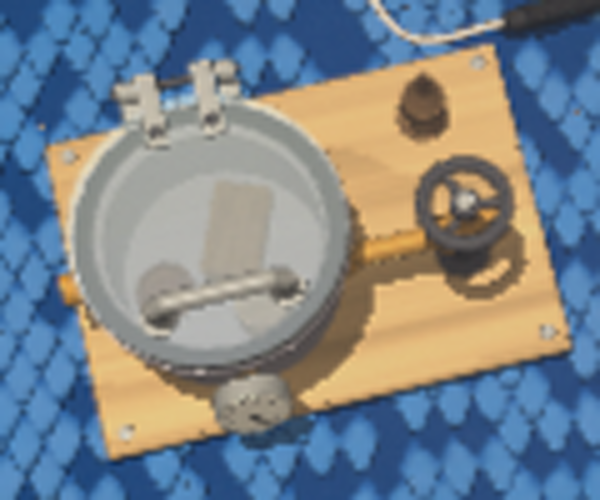

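The crop shows the lid handle bar running from (160,305) to (285,280), the handwheel's rim centred at about (463,203), and the finial at (423,105). The chamber is yawed by about +8°. I'll check the overhead obstacle before moving.

```bash
python3 - <<'E'
from h import *
for t in('top0','side0'):
    C=cloud(load(t)); m=(C[...,2]>.2)&(C[...,0]>.3)&(C[...,0]<.85)&(np.abs(C[...,1])<.45)
    P=C[m]; 
    for a in np.arange(-.45,.45,.1):
        q=P[(P[:,1]>=a)&(P[:,1]<a+.1)]
        if len(q): i=np.argmin(q[:,0]); print(t,round(a,2),len(q),'minx',q[i].round(3),'minz',q[np.argmin(q[:,2])].round(3))
E
```

```text
top0 -0.45 7713 minx [ 0.389 -0.45   0.487] minz [ 0.823 -0.37   0.378]
top0 -0.35 1609 minx [ 0.703 -0.349  0.514] minz [ 0.841 -0.348  0.387]
top0 -0.25 97 minx [ 0.816 -0.151  0.431] minz [ 0.836 -0.152  0.299]
top0 -0.15 2278 minx [ 0.762 -0.054  0.482] minz [ 0.819 -0.087  0.258]
top0 -0.05 2885 minx [ 0.758 -0.036  0.486] minz [ 0.787 -0.039  0.348]
top0 0.05 1545 minx [0.738 0.113 0.477] minz [0.816 0.106 0.451]
top0 0.15 2 minx [0.831 0.151 0.468] minz [0.831 0.151 0.468]
side0 -0.45 11674 minx [ 0.412 -0.45   0.539] minz [ 0.812 -0.387  0.382]
side0 -0.35 387 minx [ 0.754 -0.35   0.551] minz [ 0.848 -0.35   0.39 ]
side0 -0.25 72 minx [ 0.81  -0.15   0.431] minz [ 0.816 -0.151  0.414]
side0 -0.15 4107 minx [ 0.763 -0.051  0.48 ] minz [ 0.805 -0.084  0.321]
side0 -0.05 1530 minx [ 0.76  -0.041  0.486] minz [ 0.807 -0.038  0.342]
side0 0.05 829 minx [0.739 0.109 0.475] minz [0.766 0.075 0.45 ]
```

Emit:
{"method": "servo_tool", "body": {"motion": [[[1, 0.6, -0.86, 0.08, -0.57], [1, 0.6, -0.86, 0.08, -0.57], [1, 0.6, -0.86, 0.08, -0.57], [1, 0.6, -0.86, 0.08, -0.57]]]}}

```text
t: 0.55
eef_pos: [0.314, 0.4999, 0.266]
tool_rot: [-0.0, 0.297, 0.955, -0.0]
contact_force: [0.1, 0.7, 0.3]
gripper_width: 1.0
grasp_force: 0.0
```

Emit:
{"method": "servo_tool", "body": {"motion": [[[1, 0.6, -0.85, 0, -0.57], [1, 0.6, -0.85, 0, -0.57], [1, 0.6, -0.85, 0, -0.57], [1, 0.6, -0.85, 0, -0.57], [1, 0.6, -0.85, 0, -0.57], [1, 0.6, -0.85, 0, -0.57], [1, 0.6, -0.85, 0, -0.57], [1, 0.6, -0.85, 0, -0.57], [1, 0.6, -0.85, 0, -0.57], [1, 0.6, -0.85, 0, -0.57], [1, 0.6, -0.85, 0, -0.57], [1, 0.6, -0.85, 0, -0.57], [1, 0, 0, 0, 0]]]}}

```text
t: 1.85
eef_pos: [0.6037, 0.0864, 0.2663]
tool_rot: [0.002, 0.657, 0.754, -0.001]
contact_force: [0.5, -1.5, 0.6]
gripper_width: 1.005
grasp_force: 0.0
```

```bash
python3 - <<'E'
from h import *
o=bot.get_obs(); print(o['t'],o['eef_pos'],o['tool_rot'],o['q'].round(3))
grab('wrist','w1')
E
```

```text
1.85 [0.60365265 0.0864437  0.26627502] [ 0.00196739  0.65670076  0.75414826 -0.00080477] [-0.609  0.382  0.477  1.73  -0.191  1.075  0.068]
```

View pics/w1.png

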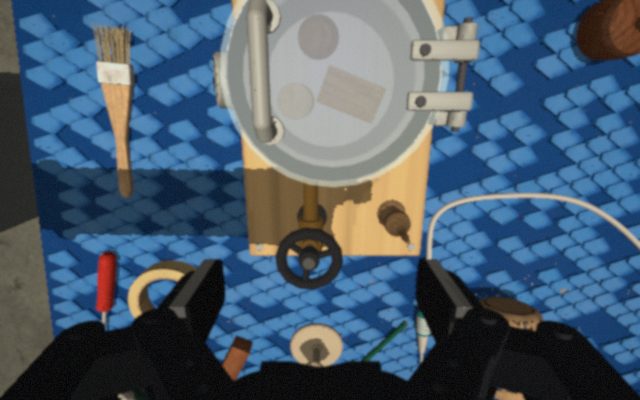

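The wrist view shows the handwheel's rim centred at about (309,258), the handle bar from (258,12) to (265,130), the hinge at right (460,75), and the finial at (395,218).

```bash
cat >> h.py <<'E'
def wheel(tag,roi):
    L=load(tag); C=cloud(L); u0,u1,v0,v1=roi
    g=L['p'].max(2); m=np.zeros(g.shape,np.uint8); m[v0:v1,u0:u1]=1
    m=((m>0)&(C[...,2]>.112)&(C[...,2]<.145)).astype(np.uint8)
    cs,_=cv2.findContours(m,cv2.RETR_EXTERNAL,cv2.CHAIN_APPROX_NONE); c=max(cs,key=len)
    e=cv2.fitEllipse(c); return L,C,m,e
def ray(L,uv):
    R=L['view'][:3,:3]; t=L['view'][:3,3]; o=-R.T@t
    return o,R.T@np.array([(uv[0]-L['cx'])/L['f'],(uv[1]-L['cy'])/L['f'],1])
def atz(L,uv,z):
    o,d=ray(L,uv); return o+d*(z-o[2])/d[2]
def tri(L1,a,L2,b):
    o1,d1=ray(L1,a);o2,d2=ray(L2,b)
    s=np.linalg.lstsq(np.c_[d1,-d2],o2-o1,rcond=None)[0]; p,q=o1+s[0]*d1,o2+s[1]*d2
    return (p+q)/2,np.linalg.norm(p-q)
E
python3 - <<'E'
from h import *
A=wheel('w1',(265,352,215,300)); B=wheel('top0',(305,345,162,210))
for L,C,m,e in(A,B):
    print(e, 'medz',np.median(C[m>0][:,2]), 'at.126',atz(L,e[0],.129).round(4))
print('tri',tri(A[0],A[3][0],B[0],B[3][0]))
# handle
for t,roi in(('w1',(225,300,0,150)),('top0',(255,295,185,210))):
    L=load(t);C=cloud(L);u0,u1,v0,v1=roi
    S=C[v0:v1,u0:u1]; k=(S[...,2]>.162)&(S[...,2]<.19); P=S[k]
    uv=np.argwhere(k); r=cv2.minAreaRect(P[:,:2].astype(np.float32))
    print(t,len(P),P.mean(0).round(4),P[:,2].max(),np.percentile(P[:,2],90),r,(uv.mean(0)[::-1]+[u0,v0]).round(1))
    d=P-P.mean(0); w=np.linalg.svd(d[:,:2],full_matrices=False)[2][0]; print('dir',w, np.ptp(d[:,:2]@w))
    Q=C[(C[...,2]>.127)&(C[...,2]<.14)&(np.hypot(C[...,0]-.605,C[...,1]-.175)<.1)]
    print('lid',cv2.minEnclosingCircle(Q[:,:2].astype(np.float32)),np.median(Q[:,2]))
print('z bar axis check')
E
```

```text
((309.09136962890625, 257.9522399902344), (61.26420593261719, 66.45707702636719), 92.48571014404297) medz 0.12957373780499612 at.126 [0.6026 0.0286 0.129 ]
((322.5858154296875, 180.397705078125), (18.665719985961914, 19.2238826751709), 74.76583862304688) medz 0.12937305728285908 at.126 [0.5997 0.0266 0.129 ]
tri (array([0.60215018, 0.0259515 , 0.12287625]), np.float64(0.0016511273373621157))
w1 2707 [0.555  0.1722 0.1715] 0.17589036229335303 0.17385584373723928 ((0.5545392632484436, 0.16987991333007812), (0.012323670089244843, 0.0837438777089119), 7.8996710777282715) [259.4  68.4]
dir [ 0.13668605 -0.99061442] 0.08374899055416503
lid ((0.6122601628303528, 0.17638003826141357), 0.09309884160757065) 0.13362565393079984
top0 126 [0.5512 0.1705 0.1708] 0.17726345622436734 0.17454113359464785 ((0.5521783232688904, 0.1704973578453064), (0.011867926456034184, 0.0844971090555191), 7.595664024353027) [273.2 198. ]
dir [ 0.14087117 -0.99002794] 0.08455330558670027
lid ((0.6103948354721069, 0.17718426883220673), 0.09406261891126633) 0.13331408707560888
z bar axis check
```

Emit:
{"method": "servo_tool", "body": {"motion": [[[1, -0.05, -0.21, 0, -0.95], [1, 0, -0.21, 0, -0.95], [1, 0, -0.21, -0.1, -0.95], [1, 0, -0.21, -0.1, -0.95], [1, 0, -0.21, -0.2, -0.95], [1, 0, -0.21, -0.2, -0.95], [1, 0, -0.21, -0.2, -0.95], [1, 0, 0, -0.2, -0.95], [1, 0, 0, -0.2, -0.95], [1, 0, 0, -0.2, -0.95], [1, 0, 0, -0.2, -0.95], [1, 0, 0, -0.2, -0.95], [1, 0, 0, -0.2, -0.95], [1, 0, 0, -0.2, -0.95], [1, 0, 0, 0, 0], [1, 0, 0, 0, 0]]]}}

```text
t: 3.5
eef_pos: [0.599, 0.0357, 0.1779]
tool_rot: [-0.0, 0.998, 0.064, -0.0]
contact_force: [0.2, 0.0, -0.2]
gripper_width: 0.999
grasp_force: 0.0
```

```bash
python3 - <<'E'
from h import *
o=bot.get_obs(); print(o['t'],o['eef_pos'],o['tool_rot'],o['q'].round(3))
grab('wrist','w2')
L=load('w2');C=cloud(L); m=((C[...,2]>.112)&(C[...,2]<.15)&(np.hypot(C[...,0]-.602,C[...,1]-.028)<.04)).astype(np.uint8)
cs,_=cv2.findContours(m,cv2.RETR_EXTERNAL,cv2.CHAIN_APPROX_NONE);c=max(cs,key=len);e=cv2.fitEllipse(c);print(e,cv2.boundingRect(c),atz(L,e[0],.128),np.percentile(C[m>0][:,2],[5,50,95]),cv2.minEnclosingCircle(C[m>0][:,:2].astype(np.float32)))
A=wheel('w1',(265,352,215,300)); print(tri(A[0],A[3][0],L,e[0]))
E
```

```text
3.5 [0.59897806 0.03571612 0.17794334] [-1.11709083e-04  9.97956355e-01  6.38980242e-02 -3.79737450e-04] [-0.745  0.555  0.806  1.85  -0.488  0.947 -1.162]
((337.81439208984375, 232.69155883789062), (97.31150817871094, 103.82925415039062), 84.86873626708984) (286, 184, 105, 99) [0.60468765 0.0260507  0.128     ] [0.1258158  0.1296668  0.13221384] ((0.602960467338562, 0.025811277329921722), 0.029822902753949165)
(array([0.6028017 , 0.02558455, 0.12322805]), np.float64(0.00017077962612429718))
```

View pics/w2.png

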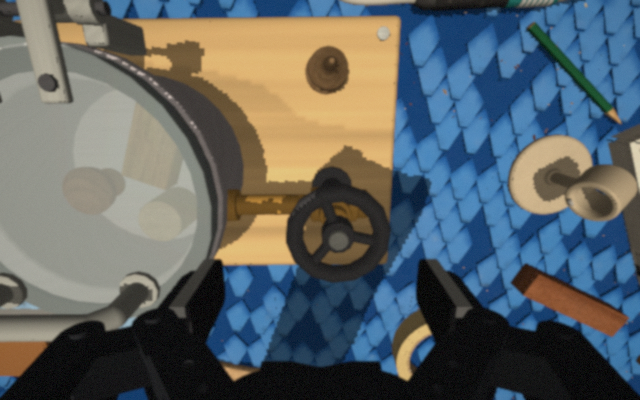

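The wheel is clear between the open fingers, with its rim centre at (338,233), and the fingers stand clear of the lid and finial.

Emit:
{"method": "servo_tool", "body": {"motion": [[[0.9, 0.04, -0.12, -0.1, 0], [0.9, 0.04, -0.11, -0.2, 0], [0.9, 0, 0, -0.25, 0], [0.9, 0, 0, -0.25, 0], [0.9, 0, 0, -0.25, 0], [0.9, 0, 0, -0.2, 0], [0.9, 0, 0, -0.1, 0], [0.9, 0, 0, 0, 0], [0.9, 0, 0, 0, 0], [0.4, 0, 0, 0, 0], [0.4, 0, 0, 0, 0], [0.4, 0, 0, 0, 0], [0.4, 0, 0, 0, 0], [0.4, 0, 0, 0, 0], [0.4, 0, 0, 0, 0]]], "newtons": 30}}

```text
t: 5.05
eef_pos: [0.6028, 0.0263, 0.1249]
tool_rot: [-0.001, 0.998, 0.062, 0.0]
contact_force: [-1.8, 1.5, 5.6]
gripper_width: 0.676
grasp_force: 31.3
```

Emit:
{"method": "servo_tool", "body": {"motion": [[[0.4, 0, 0, 0, 0.5], [0.4, 0, 0, 0, 0.8], [0.4, 0, 0, 0, 0.8], [0.4, 0, 0, 0, 0.8], [0.4, 0, 0, 0, 0.8], [0.4, 0, 0, 0, 0.3], [0.4, 0, 0, 0, 0]]]}}

```text
t: 5.75
eef_pos: [0.6027, 0.0265, 0.1249]
tool_rot: [-0.001, 0.955, 0.298, 0.0]
contact_force: [-2.3, 3.3, 6.7]
gripper_width: 0.673
grasp_force: 31.5
```

```bash
python3 - <<'E'
from h import *
o=bot.get_obs(); print(o['t'],o['q'].round(3),o['torque'].round(2),o['contact_force'].round(1))
grab('wrist','w3')
E
```

```text
5.75 [-0.599  0.583  0.62   1.872 -0.452  0.829 -0.712] [0.78 0.7  0.07] [-2.3  3.3  6.7]
```

View pics/w3.png

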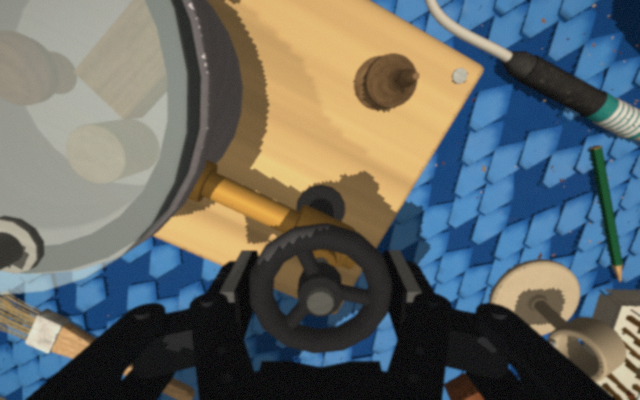

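The spokes keep the same place relative to the camera as before (hub at (320,300)), so the wheel is turning with the gripper without slip.

Emit:
{"method": "servo_tool", "body": {"motion": [[[0.4, 0, 0, 0, 0.7], [0.4, 0, 0, 0, 0.95], [0.4, 0, 0, 0, 0.95], [0.4, 0, 0, 0, 0.95], [0.4, 0, 0, 0, 0.95], [0.4, 0, 0, 0, 0.95], [0.4, 0, 0, 0, 0.95], [0.4, 0, 0, 0, 0.95], [0.4, 0, 0, 0, 0.95], [0.4, 0, 0, 0, 0.95], [0.4, 0, 0, 0, 0.95], [0.4, 0, 0, 0, 0.7], [0.4, 0, 0, 0, 0]]]}}

```text
t: 7.1
eef_pos: [0.602, 0.0268, 0.1248]
tool_rot: [-0.001, 0.576, 0.817, 0.0]
contact_force: [-4.0, 4.5, 8.4]
gripper_width: 0.671
grasp_force: 31.6
```

```bash
python3 - <<'E'
from h import *
o=bot.get_obs(); print(o['t'],o['q'].round(3),o['torque'].round(2))
E
```

```text
7.1 [-0.355  0.519  0.277  1.856 -0.194  0.793  0.367] [0.65 1.14 0.06]
```

Emit:
{"method": "servo_tool", "body": {"motion": [[[0.4, 0, 0, 0, 0.8], [0.4, 0, 0, 0, 0.95], [0.4, 0, 0, 0, 0.95], [0.4, 0, 0, 0, 0.95], [0.4, 0, 0, 0, 0.95], [0.4, 0, 0, 0, 0.95], [0.4, 0, 0, 0, 0.95], [0.4, 0, 0, 0, 0.95], [0.4, 0, 0, 0, 0.95], [0.4, 0, 0, 0, 0.95], [0.4, 0, 0, 0, 0.95], [0.4, 0, 0, 0, 0.95], [0.4, 0, 0, 0, 0.3], [0.4, 0, 0, 0, 0]]]}}

```text
t: 8.5
eef_pos: [0.6017, 0.0261, 0.1248]
tool_rot: [-0.001, -0.078, 0.997, 0.0]
contact_force: [-7.0, 2.4, 9.4]
gripper_width: 0.674
grasp_force: 31.7
```

```bash
python3 - <<'E'
from h import *
o=bot.get_obs(); print(o['t'],o['q'].round(3),o['torque'].round(2))
grab('wrist','w4');grab('top','t4')
E
```

```text
8.5 [-0.093  0.507 -0.071  1.838  0.047  0.8    1.54 ] [0.17 1.15 0.07]
```

Emit:
{"method": "servo_tool", "body": {"motion": [[[0.9, 0, 0, 0, 0], [0.9, 0, 0, 0, 0], [0.9, 0, 0, 0, 0], [0.9, 0, 0, 0, 0], [0.9, 0, 0, 0, -0.6], [0.9, 0, 0, 0, -0.95], [0.9, 0, 0, 0, -0.95], [0.9, 0, 0, 0, -0.95], [0.9, 0, 0, 0, -0.95], [0.9, 0, 0, 0, -0.95], [0.9, 0, 0, 0, -0.95], [0.9, 0, 0, 0, -0.95], [0.9, 0, 0, 0, -0.95], [0.9, 0, 0, 0, -0.95], [0.9, 0, 0, 0, -0.95], [0.9, 0, 0, 0, -0.95], [0.9, 0, 0, 0, -0.95], [0.9, 0, 0, 0, -0.95]]]}}

```text
t: 10.4
eef_pos: [0.6026, 0.0254, 0.1241]
tool_rot: [0.0, 0.645, 0.764, 0.0]
contact_force: [-1.2, -0.5, -0.7]
gripper_width: 0.904
grasp_force: 0.0
```

Emit:
{"method": "servo_tool", "body": {"motion": [[[0.9, 0, 0, 0, -0.95], [0.9, 0, 0, 0, -0.95], [0.9, 0, 0, 0, -0.95], [0.9, 0, 0, 0, -0.95], [0.9, 0, 0, 0, -0.95], [0.9, 0, 0, 0, -0.95], [0.9, 0, 0, 0, -0.95], [0.9, 0, 0, 0, -0.95], [0.9, 0, 0, 0, -0.95], [0.9, 0, 0, 0, -0.95], [0.9, 0, 0, 0, -0.95], [0.9, 0, 0, 0, -0.95], [0.9, 0, 0, 0, -0.95], [0.9, 0, 0, 0, -0.8], [0.9, 0, 0, 0, 0]]]}}

```text
t: 11.9
eef_pos: [0.6026, 0.0257, 0.1239]
tool_rot: [0.0, 0.997, 0.082, -0.0]
contact_force: [-0.2, -0.6, 0.0]
gripper_width: 0.899
grasp_force: 0.0
```

```bash
python3 - <<'E'
from h import *
o=bot.get_obs(); print(o['t'],o['eef_pos'].round(4),o['q'].round(3),o['torque'].round(2))
grab('wrist','w5')
i=np.hstack([cv2.imread(f'pics/{t}.png')[190:370,200:440] for t in('w3','w4','w5')]); cv2.imwrite('pics/cmp.png',i)
E
```

```text
11.9 [0.6026 0.0257 0.1239] [-0.672  0.621  0.732  1.877 -0.542  0.852 -1.07 ] [-0.01  0.01  0.03]
```

View pics/cmp.png

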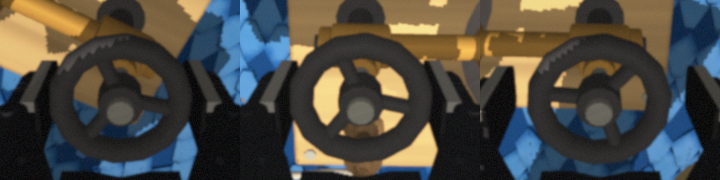

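The spokes hold their place in the first two crops. In the third they sit half a turn round relative to the tool, so the wheel stayed put while I turned back.

Emit:
{"method": "servo_tool", "body": {"motion": [[[0.4, 0, 0.02, 0, 0], [0.4, 0, 0, 0, 0], [0.4, 0, 0, 0, 0], [0.4, 0, 0, 0, 0], [0.4, 0, 0, 0, 0], [0.4, 0, 0, 0, 0], [0.4, 0, 0, 0, 0.5], [0.4, 0, 0, 0, 0.9], [0.4, 0, 0, 0, 0.95], [0.4, 0, 0, 0, 0.95], [0.4, 0, 0, 0, 0.95], [0.4, 0, 0, 0, 0.95], [0.4, 0, 0, 0, 0.95], [0.4, 0, 0, 0, 0.95], [0.4, 0, 0, 0, 0.95], [0.4, 0, 0, 0, 0.95], [0.4, 0, 0, 0, 0.95], [0.4, 0, 0, 0, 0.95], [0.4, 0, 0, 0, 0.95]]]}}

```text
t: 13.85
eef_pos: [0.6022, 0.0267, 0.1244]
tool_rot: [-0.0, 0.699, 0.715, 0.0]
contact_force: [-3.2, 0.5, 5.9]
gripper_width: 0.676
grasp_force: 31.7
```

Emit:
{"method": "servo_tool", "body": {"motion": [[[0.4, 0, 0, 0, 0.95], [0.4, 0, 0, 0, 0.95], [0.4, 0, 0, 0, 0.95], [0.4, 0, 0, 0, 0.95], [0.4, 0, 0, 0, 0.95], [0.4, 0, 0, 0, 0.95], [0.4, 0, 0, 0, 0.95], [0.4, 0, 0, 0, 0.95], [0.4, 0, 0, 0, 0.95], [0.4, 0, 0, 0, 0.95], [0.4, 0, 0, 0, 0.95], [0.4, 0, 0, 0, 0.95], [0.4, 0, 0, 0, 0]]]}}

```text
t: 15.15
eef_pos: [0.6018, 0.0263, 0.1244]
tool_rot: [-0.001, 0.091, 0.996, 0.0]
contact_force: [-4.0, -0.0, 7.8]
gripper_width: 0.677
grasp_force: 31.6
```

Emit:
{"method": "servo_tool", "body": {"motion": [[[0.4, 0, 0, 0, 0.9], [0.4, 0, 0, 0, 0.9], [0.4, 0, 0, 0, 0.9], [0.4, 0, 0, 0, 0], [0.9, 0, 0, 0, 0], [0.9, 0, 0, 0, 0], [0.9, 0, 0, 0, 0], [0.9, 0, 0, 0, 0], [0.9, 0, 0, 0.3, 0], [0.9, 0, 0, 0.7, 0], [0.9, 0, 0, 0.8, 0], [0.9, 0, 0, 0.8, 0], [0.9, 0, 0, 0.5, 0], [0.9, 0, 0, 0, 0]]]}}

```text
t: 16.55
eef_pos: [0.6046, 0.0265, 0.2526]
tool_rot: [0.004, -0.069, 0.998, 0.0]
contact_force: [-0.5, -0.1, 0.6]
gripper_width: 0.901
grasp_force: 0.0
```

```bash
python3 - <<'E'
from h import *
o=bot.get_obs(); print(o['t'],o['eef_pos'].round(4),o['tool_rot'].round(3),o['q'].round(3))
grab('wrist','w6')
def top(tag):  # rectify wheel at z=.131, world axes (x up, y left)
    L=load(tag); s=np.linspace(-.035,.035,240); X,Y=np.meshgrid(.6022-s,.0262-s,indexing='ij')
    uv=proj(L,np.c_[X.ravel(),Y.ravel(),np.full(X.size,.129)]).astype(np.float32).reshape(240,240,2)
    return cv2.remap(L['p'][:,:,::-1],uv,None,cv2.INTER_CUBIC)
cv2.imwrite('pics/cmp2.png',np.hstack([top(t) for t in('w1','w2','w6')]))
E
```

```text
16.55 [0.6046 0.0265 0.2526] [ 0.004 -0.069  0.998  0.   ] [-0.092  0.362 -0.07   1.732  0.029  1.042  1.536]
```

View pics/cmp2.png

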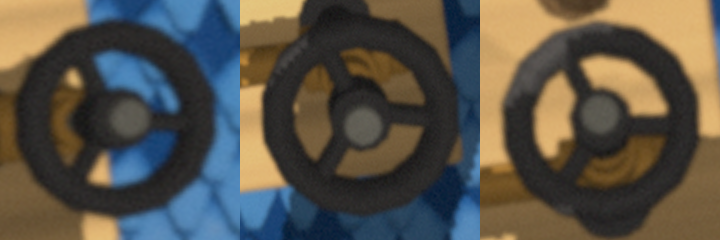

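The spokes in the world-aligned crops (before, before, now) are in the same orientation, so one full turn is done. Next is the lid handle.

Emit:
{"method": "servo_tool", "body": {"motion": [[[0.6, -0.09, 0.26, 0, -0.93], [0.6, -0.09, 0.26, 0, -0.93], [0.6, -0.09, 0.26, 0, -0.93], [0.6, -0.09, 0.26, 0, -0.93], [0.6, -0.09, 0.26, 0, -0.93], [0.6, -0.09, 0.26, 0, -0.93], [0.6, -0.09, 0.26, 0, -0.93], [0.6, -0.09, 0.26, 0, -0.93], [0.6, -0.09, 0.26, 0, -0.93], [0.6, -0.09, 0.26, 0, -0.93], [0.6, -0.09, 0.26, 0, -0.93], [0.6, -0.09, 0.26, 0, -0.93], [0.6, -0.09, 0.26, 0, -0.93], [0.6, -0.09, 0.26, 0, -0.93], [0.6, 0, 0, 0, 0], [0.6, 0, 0, 0, 0]]]}}

```text
t: 18.2
eef_pos: [0.5517, 0.1716, 0.2473]
tool_rot: [-0.0, 0.652, 0.758, -0.001]
contact_force: [0.1, 0.2, -0.1]
gripper_width: 0.603
grasp_force: 0.0
```

```bash
python3 - <<'E'
from h import *
o=bot.get_obs(); print(o['t'],o['eef_pos'].round(4),o['tool_rot'].round(3),o['q'].round(3))
grab('wrist','w7'); C=cloud(load('w7')); 
k=(C[...,2]>.165)&(C[...,2]<.185)&(np.hypot(C[...,0]-.554,C[...,1]-.171)<.06); P=C[k]
print(len(P),cv2.minAreaRect(P[:,:2].astype(np.float32)),np.percentile(P[:,2],[5,50,95,100]))
E
```

```text
18.2 [0.5517 0.1716 0.2473] [-0.     0.652  0.758 -0.001] [-0.536  0.324  0.159  1.808 -0.059  1.015 -0.205]
2067 ((0.5546100735664368, 0.17140817642211914), (0.011885684914886951, 0.08176085352897644), 8.347677230834961) [0.16711357 0.17230875 0.17401939 0.17498035]
```

View pics/w7.png

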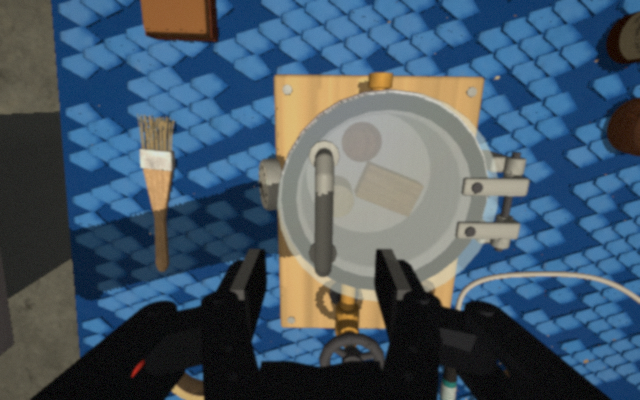

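The handle bar runs from (324,150) to (323,265), between the fingers, with the lid shut and clear.

Emit:
{"method": "servo_tool", "body": {"motion": [[[0.6, 0.06, 0, -0.2, 0], [0.6, 0, 0, -0.3, 0], [0.6, 0, 0, -0.35, 0], [0.6, 0, 0, -0.35, 0], [0.6, 0, 0, -0.3, 0], [0.6, 0, 0, -0.25, 0], [0.6, 0, 0, -0.15, 0], [0.6, 0, 0, 0, 0], [0.6, 0, 0, 0, 0]]]}}

```text
t: 19.15
eef_pos: [0.5548, 0.172, 0.1723]
tool_rot: [0.0, 0.654, 0.757, 0.0]
contact_force: [-0.0, -0.4, -1.1]
gripper_width: 0.597
grasp_force: 0.0
```

Emit:
{"method": "servo_tool", "body": {"motion": [[[0, 0, 0, -0.03, 0], [0, 0, 0, 0, 0], [0, 0, 0, 0, 0], [0, 0, 0, 0, 0], [0, 0, 0, 0, 0], [0, 0, 0, 0, 0], [0, 0, 0, 0, 0], [0, 0, 0, 0, 0], [0, 0, 0, 0, 0]]], "newtons": 70}}

```text
t: 20.05
eef_pos: [0.5537, 0.1718, 0.1714]
tool_rot: [-0.001, 0.654, 0.757, -0.0]
contact_force: [-3.7, -0.9, 5.3]
gripper_width: 0.113
grasp_force: 68.3
```

```bash
python3 - <<'E'
from h import *
o=bot.get_obs(); print(o['t'],o['eef_pos'].round(4),o['torque'].round(2),o['contact_force'].round(1))
E
```

```text
20.05 [0.5537 0.1718 0.1714] [-0.18  0.96 -0.14] [-3.7 -0.9  5.3]
```

Emit:
{"method": "servo_tool", "body": {"motion": [[[0, 0.003, 0, 0.01, 0], [0, 0.003, 0, 0.01, 0], [0, 0.003, 0, 0.01, 0], [0, 0.003, 0.001, 0.01, 0], [0, 0, 0, 0, 0]]]}}

```text
t: 20.55
eef_pos: [0.5538, 0.1718, 0.1716]
tool_rot: [-0.001, 0.654, 0.757, -0.001]
contact_force: [-5.9, -0.3, -3.9]
gripper_width: 0.115
grasp_force: 68.2
```

Emit:
{"method": "servo_tool", "body": {"motion": [[[0, 0.003, 0, 0.01, 0], [0, 0.003, 0, 0.01, 0], [0, 0.003, 0, 0.01, 0], [0, 0.003, 0.001, 0.01, 0], [0, 0, 0, 0, 0]]]}}

```text
t: 21.05
eef_pos: [0.5542, 0.1719, 0.1728]
tool_rot: [-0.001, 0.653, 0.757, -0.001]
contact_force: [-5.5, 0.9, -16.7]
gripper_width: 0.116
grasp_force: 68.0
```

Emit:
{"method": "servo_tool", "body": {"motion": [[[0, 0.003, 0, 0.01, 0], [0, 0.003, 0, 0.01, 0], [0, 0.003, 0, 0.01, 0], [0, 0.003, 0.001, 0.01, 0], [0, 0, 0, 0, 0]]]}}

```text
t: 21.55
eef_pos: [0.5553, 0.172, 0.1759]
tool_rot: [-0.001, 0.654, 0.757, -0.001]
contact_force: [-8.5, -0.4, -9.1]
gripper_width: 0.114
grasp_force: 69.4
```

Emit:
{"method": "servo_tool", "body": {"motion": [[[0, 0.004, 0, 0.01, 0], [0, 0.004, 0, 0.01, 0], [0, 0.003, 0, 0.01, 0], [0, 0.003, 0.001, 0.01, 0], [0, 0.003, 0.001, 0.01, 0], [0, 0.003, 0.001, 0.01, 0], [0, 0.003, 0.001, 0.01, 0], [0, 0, 0, 0, 0], [0, 0, 0, 0, 0]]]}}

```text
t: 22.45
eef_pos: [0.5566, 0.1722, 0.1795]
tool_rot: [-0.0, 0.654, 0.757, -0.0]
contact_force: [-7.8, 1.2, -6.3]
gripper_width: 0.117
grasp_force: 69.6
```

```bash
python3 - <<'E'
from h import *
o=bot.get_obs(); print(o['t'],o['eef_pos'].round(4),o['torque'].round(2),o['contact_force'].round(1))
for n in('side','top','wrist'): grab(n,n+'8')
def fit(t):
    C=cloud(load(t)); k=(C[...,2]>.122)&(C[...,2]<.152)
    c,s=np.cos(.14),np.sin(.14); dx=C[...,0]-.603;dy=C[...,1]-.176; u=c*dx+s*dy; v=-s*dx+c*dy
    k&=(np.hypot(u,v)<.078)
    U,Z=u[k],C[...,2][k]
    for _ in range(6):
        p=np.polyfit(U,Z,1); r=Z-np.polyval(p,U); g=np.abs(r)<max(2*np.median(np.abs(r)),.001); U,Z=U[g],Z[g]
    return len(U),p.round(4),U.min(),U.max()
for t in('w1','w7','wrist8','top0','top8','side0','side8'): print(t,fit(t))
S=[cv2.resize(cv2.imread(f'pics/{t}.png')[150:215,290:380],None,fx=4,fy=4,interpolation=cv2.INTER_CUBIC) for t in('side0','side8')]
cv2.imwrite('pics/cmp3.png',np.hstack(S))
E
```

```text
22.45 [0.5566 0.1722 0.1795] [ 0.04  1.98 -0.09] [-7.8  1.2 -6.3]
w1 (23191, array([0.0022, 0.1336]), np.float64(-0.07793402113253034), np.float64(0.07790256070703087))
w7 (22244, array([0.002 , 0.1336]), np.float64(-0.07768613861558453), np.float64(0.07798932115125615))
wrist8 (34607, array([-0.0534,  0.139 ]), np.float64(-0.07797966870780716), np.float64(0.07792779257582748))
top0 (936, array([0.0003, 0.1332]), np.float64(-0.07746339535851704), np.float64(0.07620439893442277))
top8 (113, array([-0.0602,  0.1385]), np.float64(-0.04309266585099768), np.float64(0.06069820862282802))
side0 (865, array([-0.0012,  0.1344]), np.float64(-0.07761773329035729), np.float64(0.07719805425920097))
side8 (644, array([-0.0599,  0.1395]), np.float64(-0.07742035407074925), np.float64(0.07692360421308564))
```

View pics/cmp3.png

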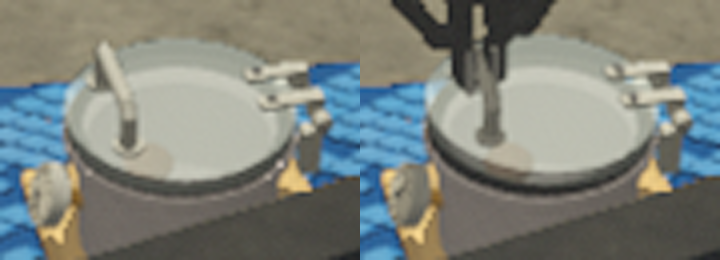

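The right crop shows the lid ajar: the front gap opens at about (440,150) while the hinge side is unchanged. The fitted tilt is about 0.056 rad, or 10 mm at the front edge. I'll check that it holds steady, then hand in.

Emit:
{"method": "servo_tool", "body": {"motion": [[[0, 0, 0, 0, 0], [0, 0, 0, 0, 0], [0, 0, 0, 0, 0], [0, 0, 0, 0, 0], [0, 0, 0, 0, 0], [0, 0, 0, 0, 0], [0, 0, 0, 0, 0], [0, 0, 0, 0, 0]]]}}

```text
t: 23.4
eef_pos: [0.5566, 0.1722, 0.1795]
tool_rot: [-0.0, 0.654, 0.757, -0.0]
contact_force: [-7.1, 0.8, -5.7]
gripper_width: 0.113
grasp_force: 69.6
```

```bash
python3 - <<'E'
from h import *
o=bot.get_obs(); print(o['t'],o['eef_pos'].round(4),o['contact_force'].round(1),o['grasp_force'])
if abs(o['eef_pos'][2]-.1795)<.001: print(bot.hand_in())
E
```

```text
23.4 [0.5566 0.1722 0.1795] [-7.1  0.8 -5.7] 69.61635947227478
the job is handed in; nothing more can be done
None
```

I opened the vent valve one full turn, eased the lid off its gasket, and handed the job in at 23.4 s with the gripper holding the lid's front edge about 10 mm open; no verdict came back.

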